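# Slide a sample holder under a spring clip

### The arm

A 6-joint arm with a two-finger parallel gripper is mounted at the origin on a cart in front of the work surface, level with it; the furniture and walls round the work are solid. World frame = base frame: x ahead of the robot, y to its left, z up, the work surface at z = 0. Lengths are in m, angles in rad, forces in N, time in s.
With the tool pointing down it reaches from about 0.275 to 0.875 m from the base axis. Payload 12.5 kg.
Tool frame: the origin (TCP) lies between the finger pads; the fingertips stand r.tip_extent ahead of it and the grasp point (between the pads) lies 8 mm behind it (r.tip_extent is the distance from the TCP to the fingertips, in m); z points along the fingers, y is the line along which they close (so a half turn about z gives the same grasp; the last joint's range is limited). The gripper opens to 85 mm and grips with 20 to 120 N. Pads are 22 mm wide; open, the fingers measure 114 mm over their backs; the gripper's body (76 mm by 85 mm) begins 54 mm behind the grasp point. The pads swing forward as they close: fully open they stand 13 mm farther back than shut.
Start: joints at [1.22, 0.351, 1.652, -0, 1.139, -0.085], TCP at [0.144, 0.531, 0.242] pointing down, gripper open.
Joint ranges: [-2.75, 2.75], [-0.79, 2.1], [0.01, 2.65], [-1.57, 4.71], [0.07, 3.14], [-2.87, 2.87]. Speed limits (rad/s): [2.22, 2.22, 2.79, 3.14, 3.14, 3.14].

### API

Orientations are given as a unit quaternion [w, x, y, z].
In Python, from cell import r, eyes, search_frame, landmark_of gives the robot as it stands. The module is installed in compiled form; this text tells all that it offers.
- The arm moves only by the tool apply_moves, never from a script. Its argument "steps" is a list that holds one entry, the list of rows, each a list of 7 numbers: the opening in per cent of the stroke, from 0 (shut) to 100 (fully open), then the shift along the tool's x, y, z in m, then the turn, a rotation vector about the tool's x, y, z in rad. In form: [[[claw, x, y, z, wx, wy, wz], ...]]. A call has 1 to 5 rows; each row shifts and turns the commanded pose from where the row before left it, along the tool's axes as they then stand; what a row does not reach is not made up. A row lasts 1/8 s, in which the tool goes at most 62.5 mm and 10.7 degrees, less where a joint would pass 70% of its speed; a pose out of reach is approached as far as the arm can. A call with a gripper value outside its range is refused whole. The fingers move at their own pace and stop on an object; the grip force is fixed at half the most. Time passes only in rows, so rows that do not move let the fingers close. It gives the time, the measured TCP pose, the force, the opening and the grip force at its end, in the units of the state.
- r.observe(): the state, without advancing time (a new reading comes with each control period).
- eyes.grab_frame(name): name is "scene" or "top" or "wrist"; returns a dict with "img" (420x560x3 uint8, red, green, blue), "range_z" (420x560 float32, m along the optical axis (not along the pixel's ray), 0 where there is no reading), "vertical_fov" (degrees; the focal length in pixels is half the picture's height over the tangent of half this angle, whatever the lens; pixels are square), "cx", "cy" (the principal point, pixels), "distortion" ([k1, k2, p1, p2, k3] as OpenCV has them; the pictures are not rectified), "R" (3x3) and "t" (3): a world point X has camera coordinates R X + t; the wrist camera has in their place "hand_eye" (4x4, takes a point from camera to tool coordinates, whose origin is the TCP and whose axes are the flange's). Camera axes: x right, y down, z forward; pixel columns grow to the right and rows downward; lengths in m; the calibration is good to about 2 mm. A picture is of the moment at which its call begins: read the wrist's pose just before it.
- r.job_done(): hands the job in; it is judged then, once.
Trained networks look in a picture, given as the dict that the camera call returned (one of the last four; its "shot" number tells which), for a name from the list of things; names that differ only in an ending like _2 or _b are one class to them, and where a whole thing is asked for, a point or a joint stands for the part that bears it (a point fixed in the world has none). Each returns a list of dicts, best first, with "p" (0 to 1); they miss things now and then, are a little off and sometimes report something else, mostly with a low value. They report only what shows in the picture. A call takes as long as a camera call. They do not tell look-alikes from the thing itself.
- search_frame(query, picture): "xy" ([column, row] in pixels, amid what is visible of it).
- landmark_of(query, picture): "xy" ([column, row] in pixels: a listed point, or the origin of a listed thing).
The state is a dict: "clock": time; "joint_pos": joint angles; "joint_velocities": joint speeds; "joint_efforts": joint torques, N m; "position": TCP position; "orientation": TCP orientation; "ft_force": force on the tool from outside, world axes, zero at the start; "torque": the same for the moment, N m; "grip_width": finger opening in m; "grip_force": force on a finger pad.
Only numpy, scipy, OpenCV 4.12 (cv2) and the standard library are available. Lean on these libraries where they do the work, as an engineer would, in place of code of your own. Each camera call takes 0.05 s, during which the arm holds its last target. There are 200 camera calls.

### The job

Load the flat black sample holder into the metal clamp fixture without gripping or lifting anything: with one fingertip press down the clip's long thumb bar so that its nose rises, keep it down, and with the other fingertip push the holder by its rear lip along the track, under the raised nose, until it is fully home against the end stop. Only then let the bar up so that the clip clamps the holder, and move clear; leave the vials, beaker and forceps where they are.

Things in the scene. Friction and masses are not known exactly. Their poses are not given: they have to be found in the camera images.
- fixture: Metal clamp fixture fixed to the bench. Origin: at bench height, on the track's centre line. x = pushing direction along the track, y = towards the thumb bar, z = up. Base plate x -80 to +70, y -32 to +80 mm, top z 10. Track floor z 10 mm, between rails with inner faces at y +-24.2, tops z 16. The clip's hinge bearings stand at x 8 to 52, y 30 to 40, up to z 25 mm.
- track_mouth (a point): Open -x end of the track, on its floor and centre line: fixture x -80, y 0, z 10 mm.
- end_stop (a point): Foot of the end stop's face at the +x end of the track, on the centre line: fixture x +60, y 0, z 10 mm; the stop's top is at z 19. With the holder home its front edge touches this face, its origin is at fixture x +30 and the rear face of its lip at fixture x 0.
- holder: Flat black plate 60 (x) x 46 (y) x 8 mm with a round window, loose on the track floor, about 60 g. Along its whole rear (-x) edge stands a lip 5 mm thick, top 16 mm above the underside. Origin: centre of the underside; x forward as the fixture's. Rear face (to push on) at its x -30 mm. It starts 48 to 66 mm short of the end stop, before the clip's nose.
- clip (a joint): Angle (rad) of the spring clip, a rocker hinged along the fixture's x at y 35, z 22 mm. 0 = released, empty, nose blocks the track; grows as the thumb bar is pressed, to a limit of 0.30. The plate passes under the nose above 0.16 (1 mm spare at 0.18); nose resting on the plate: about 0.12. Sprung shut, no latch: about 4 N at the bar's middle starts it, 8 N holds it fully down.
- bar_middle (a point): Middle of the top of the clip's steel thumb bar, 145 mm long (fixture x -95 to +50), 26 mm wide (y 52 to 78 mm); a fingertip can slide along it while pressing. At rest it slopes up outwards (top 22 to 30 mm above the bench); fully pressed it is level at 17 mm, where a fingertip level with it over the track is 7 mm above the floor and 9 mm below the lip's top.
- clip_nose (a point): Underside of the clip's rounded nose, 22 mm long along the fixture's x (x 19 to 41 mm), 8 mm wide, over the middle of the track (y -4 mm); 3 mm above the track floor when released and empty. Between the bar and the track, at fixture x below 5 mm, only the low rail stands.
- vial_amber: Brown glass vial with black cap, 28 mm across, 49 mm tall, standing on the bench; origin at the centre of its foot. Bystander.
- vial_clear: Clear glass vial with white cap, 28 mm across, 51 mm tall, standing on the bench; origin at the centre of its foot. Bystander.
- beaker: Small beaker, 56 mm across, 68 mm tall; origin at the centre of its foot. Bystander.
- forceps: Steel forceps lying flat, 112 mm long (along its y), 8 mm high; origin at the centre of its underside. Bystander.
There are look-alikes about, which are no part of the job. What is meant by the holder is not blue or red, and is the larger of those in its own colour.

How it is judged:
On the way, in this order (a step that is already met when the one before it is completed fails the run):
1. a fingertip holds the thumb bar down (clip above 0.18 rad) while the holder is still well short of home (its origin behind the fixture's) (value of joint clip above 0.18 rad and x of holder in the frame of fixture below 0 m and contact force between the fingers and clip above 1 N), for 0.2 s.
2. the holder is pushed home against the stop with the clip still held up (above 0.18 rad) (value of joint clip above 0.18 rad and contact force between the fingers and clip above 1 N and x of holder in the frame of fixture between 0.027 and 0.033 m and y of holder in the frame of fixture between -0.004 and 0.004 m and z of holder in the frame of fixture below 0.0125 m and angle between the x axis of holder and the x axis of fixture, either way round below 0.05 rad), for 0.2 s.
At the end, for the whole second after the job is handed in: The holder lies flat on the track floor, within 3 mm of home against the end stop, straight, at rest, clamped by the released clip (0.10 to 0.18 rad, more than 1 N on it); vials, beaker and forceps within 20 mm of their starts (x of holder in the frame of fixture between 0.027 and 0.033 m and y of holder in the frame of fixture between -0.004 and 0.004 m and z of holder in the frame of fixture below 0.0125 m and angle between the x axis of holder and the x axis of fixture, either way round below 0.05 rad and value of joint clip between 0.1 and 0.18 rad and contact force between clip and holder above 1 N and linear speed of holder below 0.01 m/s and distance of each of vial_amber, vial_clear, beaker, forceps from where it was at the start of the episode below 0.02 m); the robot touches nothing.
It fails at once if the holder is lifted off the track (more than 6 mm) or tipped (z of holder in the frame of fixture above 0.016 m or angle between holder's own z axis and vertical above 0.15 rad).
It fails at once if a bystander is moved by more than 20 mm (distance of any of vial_amber, vial_clear, beaker, forceps from where it was at the start of the episode above 0.02 m).
It also fails if it takes over 45 s, if anything falls off the work surface, if the arm or the gripper's body presses on something with over 40 N, if the wrist force passes 120 N, or if a joint passes its speed limit or range.

## Working session

There is one attempt and no reset: what is moved stays moved. The work goes in short steps, Python scripts to look and compute and a tool call to move; the robot and the scene stay as the last step left them, time stands still between calls to the robot, and variables do not carry over. Pictures are saved under pics/ and viewed, at most 10 in all, crops included, and the job is handed in when it is done.

Besides the shell and the picture viewer there is one more tool, called after ">>>" as a command line: name --argument value ..., lists and objects as JSON in quotes. apply_moves: Moves the arm, as the interface text tells. Its arguments: {"type":"object","properties":{"steps":{"type":"array"}},"required":["steps"]}

```bash
mkdir -p pics
cat > h.py <<'E'
import numpy as np, cv2
from cell import r, eyes, search_frame, landmark_of
from scipy.spatial.transform import Rotation as Ro
def K(p):
    h=p["img"].shape[0]; f=h/2/np.tan(np.radians(p["vertical_fov"])/2)
    return np.array([[f,0,p["cx"]],[0,f,p["cy"]],[0,0,1]])
def tool():
    s=r.observe(); q=s["orientation"]
    return Ro.from_quat([q[1],q[2],q[3],q[0]]).as_matrix(), np.array(s["position"]), s
def cam(name):
    Rt,pt,_=tool(); p=eyes.grab_frame(name)
    if "hand_eye" in p:
        H=np.array(p["hand_eye"]); p["Rc"]=Rt@H[:3,:3]; p["o"]=Rt@H[:3,3]+pt
    else:
        R=np.array(p["R"]); p["Rc"]=R.T; p["o"]=-R.T@np.array(p["t"])
    return p
def ray(p,xy):
    u=cv2.undistortPoints(np.array([[xy]],float),K(p),np.array(p["distortion"],float))[0,0]
    return p["Rc"]@np.array([u[0],u[1],1])
def atz(p,xy,z):
    d=ray(p,xy); return p["o"]+d*(z-p["o"][2])/d[2]
def atd(p,xy):
    c,w=int(round(xy[0])),int(round(xy[1])); a=p["range_z"][w-1:w+2,c-1:c+2]; a=a[a>0]
    return p["o"]+ray(p,xy)*(np.median(a) if a.size else 0)
def pix(p,X):
    R=p["Rc"].T; t=-R@p["o"]
    return cv2.projectPoints(np.array(X,float).reshape(-1,1,3),cv2.Rodrigues(R)[0],t,K(p),np.array(p["distortion"],float))[0][:,0]
def save(p,n): cv2.imwrite("pics/"+n,p["img"][:,:,::-1])
E
python3 - <<'E'
from h import *
np.set_printoptions(precision=4,suppress=True)
s=r.observe(); print(s["orientation"],s["position"],r.tip_extent,s["clock"],s["grip_width"])
for n in("top","scene"):
    p=cam(n); save(p,n+"1.png")
    print(n,p["o"],p["vertical_fov"])
    for q in("track_mouth","end_stop","bar_middle","clip_nose","holder","vial_amber","vial_clear","beaker","forceps","fixture"):
        for d in landmark_of(q,p)[:4]: print(q,round(d["p"],2),np.round(d["xy"],1),atd(p,d["xy"]))
E
```

```text
[-0.0001  0.1325  0.9912 -0.0006] [0.1443 0.5304 0.2417] 0.011 0.0 0.08540659729853496
top [0.3015 0.0015 1.4404] 44.82997884728095
track_mouth 0.55 [262.6 209. ] [0.4876 0.0403 0.0057]
end_stop 0.81 [266.9 162.4] [0.622  0.0295 0.0104]
end_stop 0.47 [237.8 187.4] [0.545  0.1101 0.0304]
bar_middle 0.94 [238.1 186. ] [0.5492 0.1094 0.0296]
clip_nose 0.69 [265.4 170.1] [0.5954 0.0332 0.0294]
holder 0.68 [217.9 175.8] [0.5821 0.1696 0.0081]
holder 0.65 [263.8 189.2] [0.5427 0.0373 0.0176]
holder 0.64 [213.2 210.8] [0.4811 0.1805 0.0073]
holder 0.53 [303.1 238.8] [ 0.4037 -0.0748  0.0082]
vial_amber 0.6 [339.9 232.9] [ 0.4191 -0.1755  0.0334]
beaker 0.89 [388.9 236.9] [ 0.4114 -0.319   0.0014]
beaker 0.57 [266.9 182.8] [0.5609 0.0287 0.0192]
forceps 0.57 [173.5 248.2] [0.3742 0.2913 0.0011]
fixture 0.74 [264.  183.3] [0.5594 0.0369 0.0192]
scene [ 0.0918 -0.9142  0.7689] 42.42194746494063
track_mouth 0.72 [276.1 219.4] [0.4888 0.0296 0.0095]
end_stop 0.84 [327.  203.8] [ 0.5389 -0.1213  0.135 ]
bar_middle 0.59 [285.9 191.2] [0.5477 0.1032 0.0283]
clip_nose 0.7 [320.1 209.6] [ 0.5283 -0.1122  0.1177]
holder 0.79 [292.  212.5] [0.5291 0.0275 0.0186]
holder 0.67 [260.8 259.2] [ 0.4022 -0.0866  0.0085]
holder 0.63 [288.  182.8] [0.5819 0.1655 0.0074]
holder 0.61 [247.5 189.2] [0.4751 0.1812 0.008 ]
vial_amber 0.65 [292.1 284.1] [ 0.4285 -0.1892  0.0131]
vial_clear 0.72 [325.4 297.7] [ 0.471  -0.2524  0.0138]
vial_clear 0.56 [303.5 213.4] [0.5533 0.015  0.0168]
beaker 0.94 [309.5 337.6] [ 0.396  -0.3333  0.0174]
beaker 0.32 [201.  180.3] [0.3816 0.2827 0.002 ]
forceps 0.61 [205.4 179.7] [0.3923 0.2775 0.004 ]
fixture 0.68 [303.9 212.4] [0.5549 0.0162 0.0184]
fixture 0.32 [275.7 218.1] [0.49   0.0349 0.0094]
```

Run:
```python
import cv2
a=cv2.imread("pics/top1.png")[110:290,130:430]; b=cv2.imread("pics/scene1.png")[120:360,170:410]
cv2.imwrite("pics/t1.png",cv2.resize(a,(800,480),interpolation=cv2.INTER_CUBIC))
cv2.imwrite("pics/s1.png",cv2.resize(b,(600,600),interpolation=cv2.INTER_CUBIC))
```

```text
(no output)
```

View pics/t1.png

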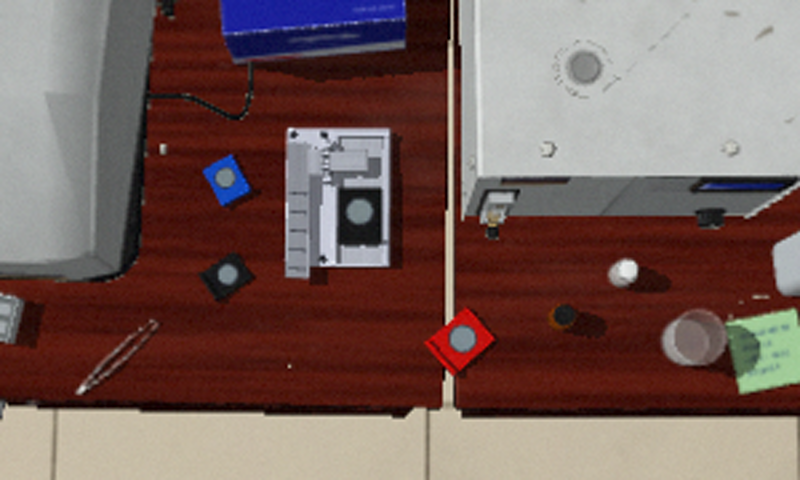

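View pics/s1.png

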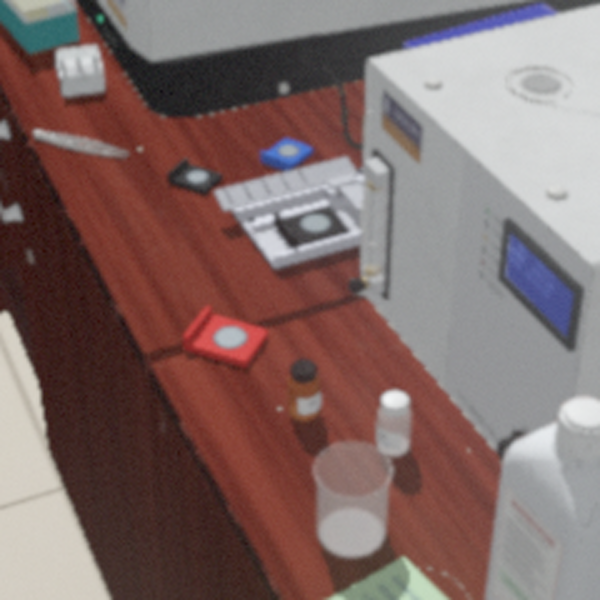

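Candidates: blue plate (t1 225,180), small black plate (228,275), red plate (462,338), black plate on the fixture track (360,215). The holder is the larger black one, the one on the track. Next I check for tall obstacles and work out the approach.

Run:
```python
from h import *
np.set_printoptions(precision=4,suppress=True)
p=cam("top"); h,w=p["range_z"].shape
g=np.stack(np.meshgrid(np.arange(w),np.arange(h)),-1).reshape(-1,1,2).astype(float)
u=cv2.undistortPoints(g,K(p),np.array(p["distortion"],float))[:,0]
z=p["range_z"].reshape(-1); P=(p["Rc"]@(np.c_[u,np.ones(len(u))]*z[:,None]).T).T+p["o"]; P=P[z>0]
for x0 in np.arange(.2,.8,.05):
    row=[]
    for y0 in np.arange(-.2,.45,.05):
        m=(abs(P[:,0]-x0)<.025)&(abs(P[:,1]-y0)<.025)
        row.append("%4d"%(P[m,2].max()*1000) if m.any() else "   .")
    print("%.2f"%x0,*row)
a,_,_=tool(); t0=np.array(r.observe()["position"])
print(a, r.observe()["joint_pos"])
w1=np.array([.3,.3,.25]);w2=np.array([.5,.07,.25])
print(a.T@(w1-t0),a.T@(w2-w1))
p=cam("wrist"); print(p["vertical_fov"],p["hand_eye"])
```

```text
0.20 -732 -732 -731 -728 -735 -727 -729 -731 -735 -734 -730 -736 -734
0.25 -734 -735 -733 -731 -733 -727 -737 -730 -730 -735 -729 -728 -734
0.30 -728 -730 -729 -734 -723 -728 -735 -732 -729 -730 -734 -728 -734
0.35    8    8    9   21   11   12    9    7    8    9   14   10    8
0.40   48   48   13   23    9   11    7   11    9   10   15    9   33
0.45   56   52   16   12    8   10   32   13   20  205  239  236  236
0.50    8    9   59    9   30   31   35   13   14  241  270  267  269
0.55  262  264  261  248   27   27   34   19   17  271  299  298  300
0.60  263  262  261  254   86   36   38   12   14  293  316  317  316
0.65  261  260  262  257   25   28   17   17   49  303  319  321  320
0.70  260  262  262  257  112  113  115  116  109  310  325  324  326
0.75  260  261  260  259  116  117  116  116  114  319  329  330  331
0.80  261  260  261  258  117  118  116  117  115  324  333  335  335
[[-0.9649  0.2627 -0.    ]
 [ 0.2627  0.9649 -0.0001]
 [ 0.     -0.0001 -1.    ]] [ 1.2204  0.3507  1.6518 -0.      1.1391 -0.0846]
[-0.2107 -0.1817 -0.0077] [-0.2534 -0.1694  0.    ]
58.29347586848838 [[ 0.0002 -0.9604 -0.2785  0.0708]
 [ 1.      0.0001  0.0006  0.0012]
 [-0.0006 -0.2785  0.9604 -0.1322]
 [ 0.      0.      0.      1.    ]]
```

>>> apply_moves --steps '[[[60,-0.042,-0.036,0,0,0,0],[60,-0.042,-0.036,0,0,0,0],[60,-0.042,-0.036,0,0,0,0],[60,-0.042,-0.036,0,0,0,0],[60,-0.042,-0.036,0,0,0,0]]]'

```text
clock: 1.82
position: [0.3005, 0.3004, 0.2425]
orientation: [0.0, 0.132, 0.991, 0.0]
ft_force: [0.8, 0.5, -0.4]
grip_width: 0.0513
grip_force: 0.0
```

>>> apply_moves --steps '[[[60,-0.05,-0.034,0,0,0,0],[60,-0.05,-0.034,0,0,0,0],[60,-0.05,-0.034,0,0,0,0],[60,-0.04,-0.025,0,0,0,-0.14],[60,-0.03,-0.015,0,0,0,-0.14]]]'

```text
clock: 2.45
position: [0.4788, 0.1089, 0.2424]
orientation: [0.0, -0.008, 1.0, -0.0]
ft_force: [-1.4, 1.1, -0.3]
grip_width: 0.0514
grip_force: 0.0
```

```bash
cat > m.py <<'E'
from h import *
import sys
np.set_printoptions(precision=4,suppress=True)
a,t,s=tool(); print("tcp",t,"x",a[:,0],"tip",r.tip_extent,"w",s["grip_width"],"F",s["ft_force"],s["clock"])
p=cam("wrist"); save(p,sys.argv[1])
for q in("track_mouth","end_stop","bar_middle","clip_nose","holder","fixture"):
    for d in landmark_of(q,p)[:2]: print(q,round(d["p"],2),np.round(d["xy"],1),atd(p,d["xy"]),atz(p,d["xy"],.010))
E
python3 m.py w1.png
```

```text
tcp [0.4788 0.1089 0.2424] x [-0.9999 -0.0169 -0.0003] tip 0.011 w 0.051364551117744184 F [-1.3575  1.0536 -0.3053] 2.45
track_mouth 0.72 [203.4 181.6] [0.4885 0.0356 0.011 ] [0.4887 0.0354 0.01  ]
end_stop 0.7 [208.2 302.9] [0.4793 0.0846 0.255 ] [0.6249 0.0349 0.01  ]
bar_middle 0.94 [267.4 241.5] [0.5448 0.1    0.026 ] [0.5511 0.0996 0.01  ]
clip_nose 0.73 [203.7 277.1] [0.4683 0.0838 0.2564] [0.5934 0.0314 0.01  ]
holder 0.9 [340.7 266.4] [0.5791 0.178  0.0081] [0.5782 0.1776 0.01  ]
holder 0.89 [204.3 231.9] [0.5385 0.0362 0.019 ] [0.5417 0.0343 0.01  ]
fixture 0.84 [207.5 252.8] [0.5612 0.0385 0.019 ] [0.565  0.0367 0.01  ]
```

View pics/w1.png

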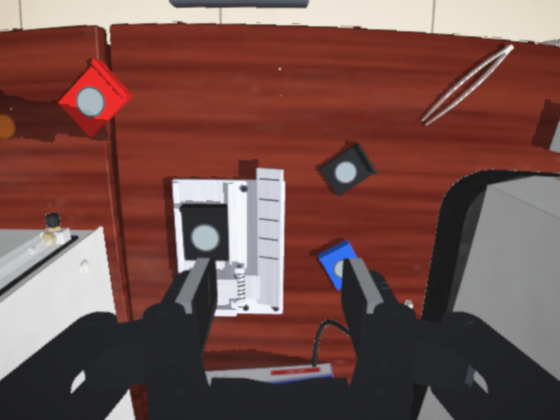

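The wrist picture shows the fixture square to the view: plate corners about (173,180) and (283,314), holder at (205,232), bar at (270,170–310). Next I fit edges for the yaw and the holder's rear face.

Run:
```python
from h import *
np.set_printoptions(precision=4,suppress=True)
p=cam("wrist"); im=p["img"].astype(float)
# rectify onto plane z: grid 0.5mm, x .46-.66, y -.01..+.14
def rect(z):
    xs=np.arange(.45,.65,.0005); ys=np.arange(-.02,.15,.0005)
    X=np.stack(np.meshgrid(xs,ys,indexing='ij'),-1).reshape(-1,2)
    uv=pix(p,np.c_[X,np.full(len(X),z)]).astype(np.float32).reshape(len(xs),len(ys),2)
    return xs,ys,cv2.remap(p["img"],uv[...,0],uv[...,1],cv2.INTER_LINEAR)
# plate -y edge at z=.010: red wood -> metal
xs,ys,a=rect(.010); sat=a.max(2).astype(int)-a.min(2); met=(sat<40)&(a.mean(2)>110)
L=[(x,ys[np.argmax(met[i])]) for i,x in enumerate(xs) if .495<x<.56]
L=np.array(L); k=np.polyfit(L[:,0],L[:,1],1); 
for _ in range(3):
    e=abs(L[:,1]-np.polyval(k,L[:,0])); L=L[e<.002]; k=np.polyfit(L[:,0],L[:,1],1)
print("left edge yaw",k[0],"y at .55",np.polyval(k,.55),len(L))
M=np.array([(xs[np.argmax(met[:,j])],y) for j,y in enumerate(ys) if .01<y<.065]); print("near edge",np.median(M[:,0]),np.polyfit(M[:,1],M[:,0],1))
# bar outer edge
xs,ys,b=rect(.029); sat=b.max(2).astype(int)-b.min(2); met=(sat<40)&(b.mean(2)>110)
N=np.array([(x,ys[len(ys)-1-np.argmax(met[i,::-1])]) for i,x in enumerate(xs) if .49<x<.58]);k=np.polyfit(N[:,0],N[:,1],1)
for _ in range(3):
    e=abs(N[:,1]-np.polyval(k,N[:,0])); N=N[e<.002]; k=np.polyfit(N[:,0],N[:,1],1)
print("bar edge yaw",k[0],"y at .55",np.polyval(k,.55),len(N))
col=met[:,(ys>.09)&(ys<.11)]; print("bar near end x",np.median([xs[np.argmax(col[:,j])] for j in range(col.shape[1])]))
# holder dark at lip top z=.026
xs,ys,c=rect(.026); d=(c.max(2)<70).astype(np.uint8)
R=d[:,(ys>.02)&(ys<.05)]; print("lip rear top x",np.median([xs[np.argmax(R[:,j])] for j in range(R.shape[1])]))
cv2.imwrite("pics/rect.png",cv2.resize(c[::-1,::-1,::-1],None,fx=1.6,fy=1.5))
```

```text
left edge yaw 0.0017534037061819653 y at .55 0.003509120703546428 130
near edge 0.48600000000000004 [-0.0009  0.486 ]
bar edge yaw 0.00727491589246576 y at .55 0.11642483135624913 180
bar near end x 0.47050000000000003
lip rear top x 0.5075000000000001
```

View pics/rect.png

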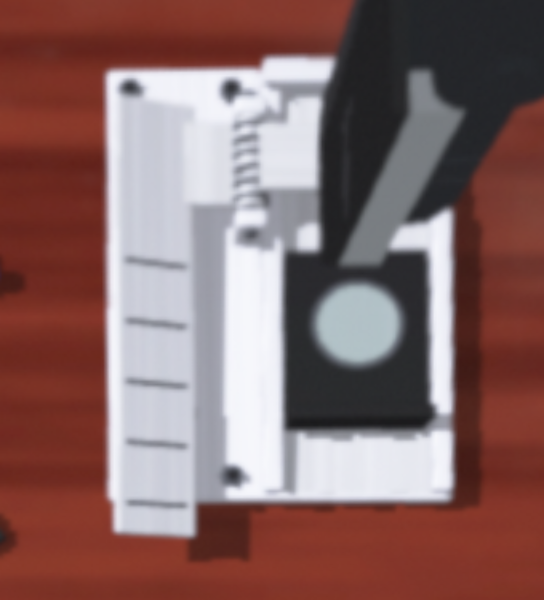

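>>> apply_moves --steps '[[[60,-0.01,-0.04,0,0,0,0.013],[60,0,0,0.055,0,0,0],[60,0,0,0.055,0,0,0],[60,0,0,0.055,0,0,0],[60,0,0,0,0,0,0]]]'

```text
clock: 3.48
position: [0.4858, 0.0712, 0.0749]
orientation: [-0.003, -0.001, 1.0, -0.0]
ft_force: [-0.1, 0.2, 0.6]
grip_width: 0.0511
grip_force: 0.0
```

```bash
python3 m.py w2.png
python3 - <<'E'
from h import *
p=cam("scene"); c,w=pix(p,[[.52,.07,.04]])[0].astype(int); print(c,w)
a=p["img"][w-45:w+45,c-60:c+60,::-1]; b=cv2.imread("pics/w2.png")
o=np.hstack([cv2.resize(b,(400,300)),cv2.resize(a,(400,300),interpolation=cv2.INTER_CUBIC)]); cv2.imwrite("pics/w2s.png",o)
E
```

```text
tcp [0.4858 0.0712 0.0749] x [-1.     -0.0015  0.0069] tip 0.011 w 0.051148447625792036 F [-0.0793  0.2042  0.5698] 3.475
track_mouth 0.74 [211.6 236.2] [0.4885 0.0351 0.011 ] [0.4889 0.0349 0.01  ]
track_mouth 0.47 [216.2 320.9] [0.5376 0.0364 0.019 ] [0.5434 0.0347 0.01  ]
bar_middle 0.79 [327.5 337.8] [0.5436 0.1    0.0266] [0.5553 0.1025 0.01  ]
holder 0.85 [459.1 206.5] [0.4722 0.1748 0.0069] [0.4714 0.1732 0.01  ]
holder 0.7 [23.8 94. ] [ 0.4092 -0.0646  0.0093] [ 0.4093 -0.0641  0.01  ]
281 196
```

View pics/w2s.png

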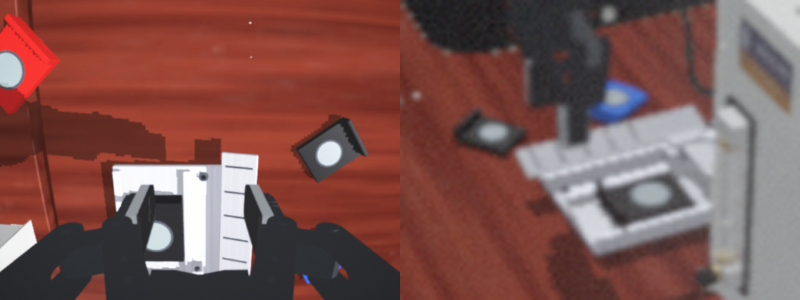

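The fingers straddle correctly: the left one lines up with the track behind the lip (about 150,200), the right one over the bar (262,210). Descending.

>>> apply_moves --steps '[[[60,0,-0.0025,0.015,0,0,0],[60,0,0,0.015,0,0,0],[60,0,0,0.007,0,0,0],[60,0,0,0,0,0,0]]]'

```text
clock: 4.38
position: [0.4878, 0.0684, 0.0395]
orientation: [-0.001, -0.001, 1.0, -0.0]
ft_force: [0.1, 0.8, 0.4]
grip_width: 0.0513
grip_force: 0.0
```

>>> apply_moves --steps '[[[60,0,0,0.002,0,0,0],[60,0,0,0.002,0,0,0],[60,0,0,0,0,0,0]]]'

```text
clock: 4.75
position: [0.4882, 0.0684, 0.0363]
orientation: [0.0, -0.001, 1.0, -0.0]
ft_force: [0.1, -0.4, 0.3]
grip_width: 0.0508
grip_force: 0.0
```

>>> apply_moves --steps '[[[60,0,0,0.002,0,0,0],[60,0,0,0.002,0,0,0],[60,0,0,0,0,0,0]]]'

```text
clock: 5.12
position: [0.4884, 0.0685, 0.0324]
orientation: [0.0, -0.001, 1.0, 0.0]
ft_force: [0.3, 2.1, 5.1]
grip_width: 0.0514
grip_force: 1.9
```

>>> apply_moves --steps '[[[60,0,0,0.002,0,0,0],[60,0,0,0.002,0,0,0],[60,0,0,0,0,0,0]]]'

```text
clock: 5.5
position: [0.4884, 0.0686, 0.0284]
orientation: [0.0, -0.001, 1.0, 0.0]
ft_force: [-0.5, 2.4, 6.1]
grip_width: 0.0512
grip_force: 2.6
```

```bash
cat > b.py <<'E'
from h import *
import sys
np.set_printoptions(precision=4,suppress=True)
a,t,s=tool(); print(t,s["ft_force"],s["grip_width"],s["clock"])
p=cam("wrist"); save(p,sys.argv[1]); h,w=p["range_z"].shape
g=np.stack(np.meshgrid(np.arange(w),np.arange(h)),-1).reshape(-1,1,2).astype(float)
u=cv2.undistortPoints(g,K(p),np.array(p["distortion"],float))[:,0]; z=p["range_z"].reshape(-1)
P=((p["Rc"]@(np.c_[u,np.ones(len(u))]*z[:,None]).T).T+p["o"])[z>0]
for y in np.arange(.088,.118,.004):
    m=(abs(P[:,1]-y)<.002)&(abs(P[:,0]-float(sys.argv[2]))<.006)&(P[:,2]<.05); print("bar y %.3f z"%y, np.median(P[m,2]) if m.any() else None, m.sum())
for n,q in (("holder",0),):
    for d in landmark_of(n,p)[:2]: print(n,round(d["p"],2),atd(p,d["xy"]))
E
python3 b.py w3.png .485
```

```text
[0.4884 0.0686 0.0284] [-0.4535  2.3534  6.1204] 0.0511732121331296 5.5
bar y 0.088 z 0.00938061014818059 406
bar y 0.092 z 0.020397616768185856 270
bar y 0.096 z 0.03392514234263441 566
bar y 0.100 z 0.0207383595615786 6
bar y 0.104 z 0.036500953519772214 195
bar y 0.108 z 0.03426462640211653 348
bar y 0.112 z 0.02268812409243516 154
bar y 0.116 z 4.427352019618913e-05 2
holder 0.73 [0.4731 0.1746 0.007 ]
holder 0.67 [0.5336 0.0386 0.0191]
```

>>> apply_moves --steps '[[[60,0,0,0.0015,0,0,0],[60,0,0,0.001,0,0,0],[60,0,0,0,0,0,0]]]'

```text
clock: 5.98
position: [0.4884, 0.0685, 0.026]
orientation: [0.0, -0.001, 1.0, 0.0]
ft_force: [-1.3, 1.8, 6.4]
grip_width: 0.0515
grip_force: 3.3
```

```bash
python3 b.py w4.png .475
```

```text
[0.4884 0.0685 0.026 ] [-1.2843  1.8365  6.3729] 0.051547198951627404 5.975
bar y 0.088 z 0.0013372556658172302 378
bar y 0.092 z 0.0179816536791583 404
bar y 0.096 z 0.021203852286601904 763
bar y 0.100 z 0.022863060409680225 739
bar y 0.104 z 0.018551694086137965 403
bar y 0.108 z 0.01876147786379559 391
bar y 0.112 z 0.01818390223231002 364
bar y 0.116 z 0.0007513820155361506 168
holder 0.96 [0.4715 0.1736 0.0074]
holder 0.8 [0.5327 0.0373 0.0191]
```

>>> apply_moves --steps '[[[60,-0.005,0,0,0,0,0],[60,-0.005,0,0,0,0,0],[60,-0.005,0,0,0,0,0],[60,-0.005,0,0,0,0,0],[60,0,0,0,0,0,0]]]'

```text
clock: 6.7
position: [0.5077, 0.0683, 0.0258]
orientation: [-0.001, -0.001, 1.0, -0.0]
ft_force: [-3.1, -0.4, 6.8]
grip_width: 0.0512
grip_force: 3.6
```

```bash
python3 b.py w5.png .48
```

```text
[0.5077 0.0683 0.0258] [-3.0851 -0.4122  6.8014] 0.051241940934997045 6.7
bar y 0.088 z 0.0014783654087627551 427
bar y 0.092 z 0.018525079139781533 332
bar y 0.096 z 0.01870992280156486 330
bar y 0.100 z 0.018831330097581075 334
bar y 0.104 z 0.019046409641460066 324
bar y 0.108 z 0.01916012583572832 322
bar y 0.112 z 0.019188660970551608 264
bar y 0.116 z 0.0007352114788861663 29
holder 0.8 [0.4729 0.1747 0.0072]
holder 0.7 [0.5433 0.0375 0.0189]
```

View pics/w5.png

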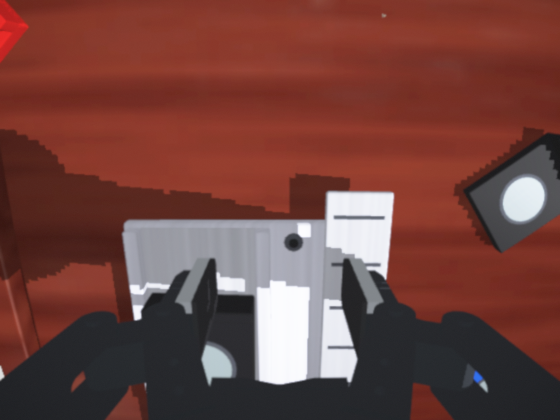

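The bar is level. The left finger is centred on the lip (about 195,295), and the holder is moving straight. Continuing the push.

>>> apply_moves --steps '[[[60,-0.006,0,0,0,0,0],[60,-0.006,0,0,0,0,0],[60,-0.006,0,0,0,0,0],[60,-0.006,0,0,0,0,0],[60,-0.006,0,0,0,0,0]]]'

```text
clock: 7.42
position: [0.5371, 0.0684, 0.0256]
orientation: [-0.002, -0.001, 1.0, -0.0]
ft_force: [-6.4, -0.5, 8.1]
grip_width: 0.0514
grip_force: 4.2
```

>>> apply_moves --steps '[[[60,-0.004,0,0,0,0,0],[60,-0.004,0,0,0,0,0],[60,-0.003,0,0,0,0,0],[60,0,0,0,0,0,0]]]'

```text
clock: 7.92
position: [0.5485, 0.0684, 0.0257]
orientation: [-0.001, -0.001, 1.0, -0.0]
ft_force: [-5.2, -0.2, 7.4]
grip_width: 0.0515
grip_force: 3.6
```

>>> apply_moves --steps '[[[60,-0.002,0,0,0,0,0],[60,-0.002,0,0,0,0,0],[60,0,0,0,0,0,0]]]'

```text
clock: 8.3
position: [0.5524, 0.0684, 0.0257]
orientation: [-0.001, -0.001, 1.0, -0.0]
ft_force: [-4.8, 0.5, 7.6]
grip_width: 0.0512
grip_force: 3.8
```

>>> apply_moves --steps '[[[60,-0.0015,0,0,0,0,0],[60,-0.0015,0,0,0,0,0],[60,0,0,0,0,0,0]]]'

```text
clock: 8.68
position: [0.5551, 0.0684, 0.0257]
orientation: [-0.001, -0.001, 1.0, -0.0]
ft_force: [-5.6, -0.6, 8.1]
grip_width: 0.0516
grip_force: 4.8
```

>>> apply_moves --steps '[[[60,-0.0015,0,0,0,0,0],[60,-0.0015,0,0,0,0,0],[60,0,0,0,0,0,0]]]'

```text
clock: 9.05
position: [0.5555, 0.0684, 0.0254]
orientation: [-0.005, -0.0, 1.0, -0.0]
ft_force: [-18.4, -1.8, 18.5]
grip_width: 0.0513
grip_force: 11.0
```

```bash
python3 b.py w6.png .53
python3 - <<'E'
from h import *
p=cam("top"); c,w=pix(p,[[.57,.06,.02]])[0].astype(int)
cv2.imwrite("pics/t6.png",cv2.resize(p["img"][w-40:w+40,c-50:c+50,::-1],(500,400),interpolation=cv2.INTER_CUBIC))
E
```

```text
[0.5555 0.0684 0.0254] [-18.4162  -1.7839  18.5241] 0.05133715483416697 9.05
bar y 0.088 z 0.016970944429360327 352
bar y 0.092 z 0.018165563932566797 297
bar y 0.096 z 0.018286774069741066 300
bar y 0.100 z 0.01833545522790031 295
bar y 0.104 z 0.018473943054797187 299
bar y 0.108 z 0.018568649407395332 291
bar y 0.112 z 0.01862519425348147 245
bar y 0.116 z None 0
holder 0.91 [0.4748 0.1734 0.0074]
holder 0.57 [0.59   0.0374 0.0192]
```

View pics/w6.png

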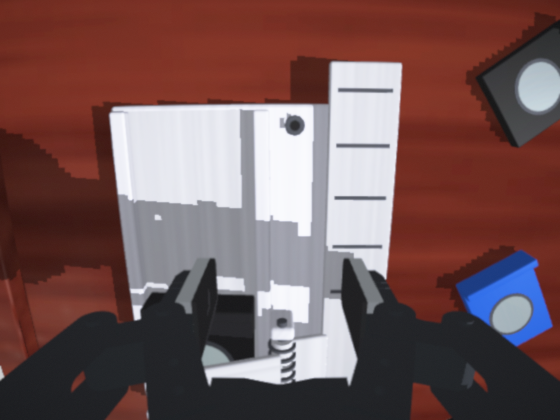

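The contact force jumped at TCP x 0.5555, so the holder is home and straight with the bar still level. I hold briefly, back off the lip, then let the bar up slowly.

>>> apply_moves --steps '[[[60,0,0,0,0,0,0],[60,0,0,0,0,0,0],[60,0.002,0,0,0,0,0],[60,0.002,0,0,0,0,0],[60,0.003,0,0,0,0,0]]]'

```text
clock: 9.82
position: [0.5539, 0.0684, 0.0266]
orientation: [0.002, -0.0, 1.0, 0.0]
ft_force: [5.2, -0.5, 6.8]
grip_width: 0.0512
grip_force: 3.3
```

>>> apply_moves --steps '[[[60,0,0,-0.002,0,0,0],[60,0,0,-0.002,0,0,0],[60,0,0,-0.002,0,0,0],[60,0,0,-0.003,0,0,0],[60,0,0,-0.005,0,0,0]]]'

```text
clock: 10.45
position: [0.5519, 0.0684, 0.0397]
orientation: [-0.0, -0.001, 1.0, -0.0]
ft_force: [0.1, -0.6, -1.2]
grip_width: 0.0512
grip_force: 0.0
```

>>> apply_moves --steps '[[[60,0,0,-0.02,0,0,0],[60,0,0,-0.04,0,0,0],[60,0.03,0,-0.05,0,0,0],[60,0.05,0,-0.03,0,0,0],[60,0,0,0,0,0,0]]]'

```text
clock: 11.08
position: [0.4707, 0.0685, 0.1821]
orientation: [0.001, -0.001, 1.0, 0.0]
ft_force: [0.7, 0.0, 0.2]
grip_width: 0.0512
grip_force: 0.0
```

```bash
python3 b.py w7.png .55
python3 - <<'E'
from h import *
np.set_printoptions(precision=4,suppress=True)
p=cam("wrist")
xs=np.arange(.48,.65,.0005); ys=np.arange(-.02,.15,.0005)
for z in (.026,):
    X=np.stack(np.meshgrid(xs,ys,indexing='ij'),-1).reshape(-1,2)
    uv=pix(p,np.c_[X,np.full(len(X),z)]).astype(np.float32).reshape(len(xs),len(ys),2)
    c=cv2.remap(p["img"],uv[...,0],uv[...,1],cv2.INTER_LINEAR); d=c.max(2)<70
    print([(round(y,3),xs[np.argmax(d[:,j])]) for j,y in enumerate(ys) if j%6==0 and .015<y<.06])
cv2.imwrite("pics/r7.png",cv2.resize(c[::-1,::-1,::-1],None,fx=1.6,fy=1.6))
E
```

```text
[0.4707 0.0685 0.1821] [0.7012 0.0439 0.1639] 0.05118364928574557 11.075
bar y 0.088 z 0.01109070308606927 74
bar y 0.092 z 0.021500829117273107 54
bar y 0.096 z 0.02208956135224399 63
bar y 0.100 z 0.02298593347820832 65
bar y 0.104 z 0.023637446163885967 57
bar y 0.108 z 0.024242642991799346 57
bar y 0.112 z 0.0248702754466833 62
bar y 0.116 z 0.0009428244466662128 9
holder 0.8 [0.5886 0.0361 0.0195]
holder 0.76 [0.4738 0.1779 0.0074]
[(np.float64(0.016), np.float64(0.5445)), (np.float64(0.019), np.float64(0.559)), (np.float64(0.022), np.float64(0.559)), (np.float64(0.025), np.float64(0.559)), (np.float64(0.028), np.float64(0.559)), (np.float64(0.031), np.float64(0.559)), (np.float64(0.034), np.float64(0.559)), (np.float64(0.037), np.float64(0.5595000000000001)), (np.float64(0.04), np.float64(0.5595000000000001)), (np.float64(0.043), np.float64(0.5595000000000001)), (np.float64(0.046), np.float64(0.5595000000000001)), (np.float64(0.049), np.float64(0.5595000000000001)), (np.float64(0.052), np.float64(0.5595000000000001)), (np.float64(0.055), np.float64(0.5595000000000001)), (np.float64(0.058), np.float64(0.56))]
```

View pics/r7.png

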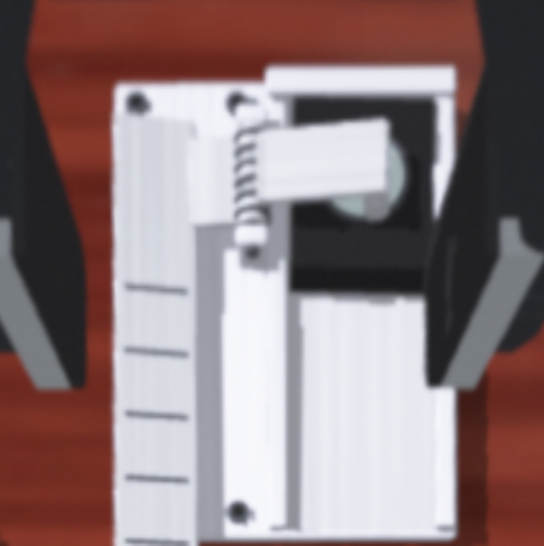

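Run:
```python
from h import *
for nm in("wrist","top"):
    p=cam(nm); h,w=p["range_z"].shape
    g=np.stack(np.meshgrid(np.arange(w),np.arange(h)),-1).reshape(-1,1,2).astype(float)
    u=cv2.undistortPoints(g,K(p),np.array(p["distortion"],float))[:,0]; z=p["range_z"].reshape(-1)
    P=((p["Rc"]@(np.c_[u,np.ones(len(u))]*z[:,None]).T).T+p["o"])
    C=p["img"].reshape(-1,3).max(1)
    m=(z>0)&(P[:,1]>.017)&(P[:,1]<.023)&(P[:,0]>.54)&(P[:,0]<.645)&(P[:,2]<.06)
    o=np.argsort(P[m,0]); Q=P[m][o]; c=C[m][o]
    print(nm)
    for x in np.arange(.545,.645,.002):
        k=(Q[:,0]>=x)&(Q[:,0]<x+.002)
        if k.any(): print("%.3f z %.1f c %d"%(x,1000*np.median(Q[k,2]),np.median(c[k])),end=" | ")
    k=(z>0)&(abs(P[:,1]-.02)<.004)&(P[:,0]>.45)&(P[:,0]<.56)&(P[:,2]>.007)&(P[:,2]<.014); print("\nnear edge",P[k,0].min())
```

```text
wrist
0.545 z 11.2 c 239 | 0.547 z 11.0 c 239 | 0.549 z 10.8 c 239 | 0.551 z 10.9 c 239 | 0.553 z 11.3 c 239 | 0.555 z 11.0 c 239 | 0.557 z 10.9 c 239 | 0.559 z 10.6 c 239 | 0.561 z 11.1 c 239 | 0.563 z 10.9 c 201 | 0.565 z 20.3 c 31 | 0.567 z 26.6 c 45 | 0.569 z 26.9 c 45 | 0.575 z 18.7 c 44 | 0.577 z 18.6 c 45 | 0.579 z 18.7 c 45 | 0.581 z 18.8 c 42 | 0.583 z 18.4 c 33 | 0.585 z 18.7 c 29 | 0.587 z 18.7 c 31 | 0.589 z 18.9 c 31 | 0.591 z 18.7 c 30 | 0.593 z 18.6 c 35 | 0.595 z 18.9 c 47 | 0.597 z 18.5 c 40 | 0.599 z 18.6 c 55 | 0.601 z 19.0 c 57 | 0.603 z 18.6 c 38 | 0.605 z 19.0 c 41 | 0.607 z 19.0 c 45 | 0.609 z 18.2 c 45 | 0.611 z 18.3 c 45 | 0.613 z 18.7 c 44 | 0.615 z 18.6 c 44 | 0.617 z 18.6 c 44 | 0.619 z 19.1 c 44 | 0.621 z 18.6 c 45 | 0.623 z 18.4 c 68 | 0.625 z 18.6 c 160 | 0.627 z 19.4 c 239 | 0.629 z 19.5 c 243 | 0.631 z 19.5 c 242 | 0.633 z 18.9 c 230 | 
near edge 0.48650889760378846
top
0.613 z 22.8 c 41 | 0.615 z 18.9 c 41 | 0.617 z 19.6 c 28 | 0.621 z 15.6 c 27 | 0.623 z 19.4 c 40 | 0.625 z 27.2 c 227 | 0.627 z 20.3 c 219 | 0.629 z 19.5 c 214 | 0.633 z 17.7 c 172 | 0.639 z -0.9 c 98 | 0.641 z 3.2 c 84 | Traceback (most recent call last):
  File "<stdin>", line 14, in <module>
    return umr_minimum(a, axis, None, out, keepdims, initial, where)
ValueError: zero-size array to reduction operation minimum which has no identity
```

The holder's rear face is at about 0.566, which is 79.5 mm from the track mouth. Its front edge meets the stop with no gap, and it lies flat. The clip is at about 0.13 rad, on the plate.

```bash
python3 -c "
from cell import r
print(r.job_done())"
```

```text
the job is handed in; nothing more can be done
None
```

The holder was pushed fully home against the end stop while the bar was held down. The clip now clamps it at about 0.13 rad, the arm is clear of the fixture, and the job is handed in; no verdict came back, and I did not re-measure the bystanders.

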